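Set a screw-driven sample slide free of backlash

ROBOT

A 6-joint arm with a two-finger parallel gripper is mounted at the origin on a cart in front of the work surface, level with it; the furniture and walls round the work are solid. World frame = base frame: x ahead of the robot, y to its left, z up, the work surface at z = 0. Lengths are in m, angles in rad, forces in N, time in s.
With the tool pointing down it reaches from about 0.35 to 0.775 m from the base axis. Payload 7.3 kg.
Tool frame: the origin (TCP) lies at the very end of the fingers, on their centre line; the grasp point (between the pads) lies grip_point_offset behind it (grip_point_offset is the distance from the TCP to the grasp point, in m); z points along the fingers, y is the direction in which the jaws open and shut (so a half turn about z gives the same grasp; the last joint's range is limited). The gripper opens to 92 mm and grips with 3 to 60 N. Pads are 19 mm wide; open, the fingers measure 130 mm over their backs; the gripper's body (75 mm by 190 mm) begins 47 mm behind the grasp point.
Start: joints at [-1.299, 0.342, 1.524, -0, 1.275, -0.146], TCP at [0.213, -0.48, 0.227] pointing down, gripper open.
Joint ranges: [-2.53, 2.53], [-0.77, 2.02], [0.04, 2.7], [-1, 4.14], [0.28, 2.66], [-3.11, 3.11]. Speed limits (rad/s): [2.57, 2.57, 3.14, 3.14, 3.14, 3.14].

INTERFACE

Orientations are given as [roll, pitch, yaw] about the fixed x, y, z axes, in that order (R = Rz(yaw) Ry(pitch) Rx(roll)).
In Python, from cell import * gives the robot as it stands.
- The arm moves only by the shell command python3 -m inch 'ROWS' [OPENING] [FORCE]. ROWS is JSON, a list that holds one entry, the list of rows, each a list of 4 numbers: the shift along the tool's x, y, z in mm, then the turn about the tool's z in rad. In form: [[[x, y, z, roll], ...]]. A call has 1 to 10 rows; each row shifts and turns the commanded pose from where the row before left it, along the tool's axes as they then stand; what a row does not reach is not made up. A row lasts 1/8 s, in which the tool goes at most 62.5 mm and 10.7 degrees, less where a joint would pass 70% of its speed; a pose out of reach is approached as far as the arm can. A call with a gripper value outside its range is refused whole. OPENING is the closure, from -1 (fully open) to 1 (shut), set as the call begins (- or left out, the last holds). The fingers move at their own pace and stop on an object; FORCE is the grip in N (left out, the last holds). Time passes only in rows, so rows that do not move let the fingers close. It gives the time, the measured TCP pose, the force and the opening at its end, in the units of the state.
- observe(): the state, without advancing time (a new reading comes with each control period).
- read_camera(name): name is "scene" or "side" or "wrist"; returns a dict with "img" (400x640x3 uint8, blue, green, red), "fx", "fy", "cx", "cy" (pixels), "eye" and "rotation" of the camera in the world; the wrist camera has in their place "T_tool_cam" (4x4, takes a point from camera to tool coordinates, whose origin is the TCP and whose axes are the flange's). Camera axes: x right, y down, z forward; pixel columns grow to the right and rows downward; lengths in m; the calibration is good to about 2 mm. The wrist camera is an equidistant fisheye: a pixel r from the principal point sees the ray r / f radians off the axis. A picture is of the moment at which its call begins: read the wrist's pose just before it. There is no depth.
- hand_in(): hands the job in, once; it reports no verdict.
Trained networks look in the newest picture that a camera, given by its name, has taken for a name from the list of things; names that differ only in an ending like _2 or _b are one class to them, and where a whole thing is asked for, a point or a joint stands for the part that bears it (a point fixed in the world has none). Each returns a list of dicts, best first, with "conf" (0 to 1); they miss things now and then, are a little off and sometimes report something else, mostly with a low value. They report only what shows in the picture. A call takes as long as a camera call.
- boxes_of(camera, label): "at" ([row, column] in pixels, amid what is visible of it).
- place_of(camera, label): "at" ([row, column] in pixels: a listed point, or the origin of a listed thing).
The state is a dict: "time": time; "qpos": joint angles; "qvel": joint speeds; "joint_efforts": joint torques, N m; "tool_pos": TCP position; "tool_rot": TCP orientation; "contact_force": force on the tool from outside, world axes, zero at the start; "torque": the same for the moment, N m; "opening": finger opening in m.
Only numpy, scipy, OpenCV 4.12 (cv2) and the standard library are available. Lean on these libraries where they do the work, as an engineer would, in place of code of your own. Each camera call takes 0.05 s, during which the arm holds its last target. There are 200 camera calls.

TASK

Two screw-driven slides stand on the bench; set the one that carries the red dish, by its knob. Turn the knob clockwise until the white pointer has run past the green band and stands in the yellow band, then turn back until it comes to rest in the green band, so that the last turn is anticlockwise and the screw's backlash is taken up on that side; then let go. Leave the slide with the tan dish as it is.

Things in the scene. Friction and masses are not known exactly. Their poses are not given: they have to be found in the camera images.
- red_knob_grip (a point): Black knob, upright axis, on the grey gear box at one end of the red dish's slide. Grip: upright bar 46 mm long (point x), 14 mm wide (point y), on a 46 mm disc. Point: on the axis, 90 mm above the bench; bar top 14 mm above it, disc top 19 mm below, gear box top 28 mm below. Grasp across the width from above. Clockwise from above (yaw falls) drives the dish and pointer away from the knob, 55 mm per rad.
- red_pointer (a point): Tip of the white pointer (4 mm wide) on the carriage with the red dish (90 mm wide, top 60 mm above the bench), 31 mm above the bench, over the green and yellow clip on the robot's side of the slide. At the start it is 33 to 50 mm short of the green band's middle, at the knob end of its 95 mm travel. Axes: x across the slide towards the dish, y along it away from the knob, z up.
- red_green (a point): Middle of the top of the green band, 20 mm long along the slide, on the fixed clip of the red dish's slide; the yellow band follows it on the side away from the knob, 10 to 42 mm from this point. Clip 24 x 52 mm, its top 21 mm above the bench. Axes: x across the slide towards the dish, y along it away from the knob, z up.
- red_play (a joint): Where the red dish's knob stands in the screw's free play, rad: +0.12 when driving clockwise, -0.12 when driving anticlockwise. On each reversal the knob turns 0.24 rad before the slide follows. Start: 0.04 to 0.11. The knob turns stiffly (0.1 N m), stays where left, and can turn 1.7 rad clockwise from the start (anticlockwise only its play).
- tan_pointer (a point): Tip of the white pointer of the other, identical slide, with the tan (beige) dish; not to be moved. Either slide may stand left or right; each is 300 mm long and 130 mm wide.

How it is judged:
By the outcome, as a careful person would: the job done as asked, in the order asked, and still so for the second after the job is handed in, with the robot touching nothing.
It also fails if it takes over 35 s, if anything falls off the work surface, if the arm or the gripper's body presses on something with over 40 N, if the wrist force passes 120 N, or if a joint passes its speed limit or range.

## Working session

There is one attempt and no reset: what is moved stays moved. The work goes in short steps, Python scripts to look and compute and a shell command to move; the robot and the scene stay as the last step left them, time stands still between calls to the robot, and variables do not carry over. Pictures are saved under pics/ and viewed, about 8 in all and at most 12, crops included, and the job is handed in when it is done.

```bash
mkdir -p pics; cat > h.py <<'E'
from cell import *
import numpy as np, cv2
from scipy.spatial.transform import Rotation as R
def ray(cam,c,at,st=None):
    u=(at[1]-c["cx"])/c["fx"]; v=(at[0]-c["cy"])/c["fy"]
    if cam=="wrist":
        r=np.hypot(u,v); s=np.sin(r)/r if r>1e-9 else 1
        d=np.array([u*s,v*s,np.cos(r)])
        T=np.array(c["T_tool_cam"]); Rt=R.from_euler("xyz",st["tool_rot"]).as_matrix()
        return Rt@T[:3,3]+st["tool_pos"], Rt@T[:3,:3]@d
    return np.array(c["eye"]), np.array(c["rotation"])@np.array([u,v,1])
def onz(o,d,z): return o+d*(z-o[2])/d[2]
Z=dict(red_knob_grip=.09,red_pointer=.031,red_green=.021,tan_pointer=.031)
def look(cams=("scene","side"),labels=Z,save=None):
    for cam in cams:
        st=observe(); c=read_camera(cam)
        if save: cv2.imwrite(f"pics/{save}_{cam}.png",c["img"])
        for l in labels:
            for p in place_of(cam,l)[:2]:
                print(cam,l,np.round(p["at"],1),round(p["conf"],2),np.round(onz(*ray(cam,c,p["at"],st),Z[l]),4))
E
python3 - <<'E'
from h import *
s=observe(); print(s["tool_rot"],s["time"],s["opening"],grip_point_offset if 'grip_point_offset' in globals() else None)
look(("scene","side","wrist"),save="a")
print(observe()["time"])
E
```

```text
[-3.14008701e+00 -2.00827976e-04  4.17803179e-01] 0.0 0.09175422942630032 0.0188Traceback (most recent call last):
  File "<stdin>", line 3, in <module>
  File "h.py", line 20, in look
    print(cam,l,np.round(p["at"],1),round(p["conf"],2),np.round(onz(*ray(cam,c,p["at"],st),Z[l]),4))
                                                                ~~~^^^^^^^^^^^^^^^^^^^^^^^^^^^^^
  File "h.py", line 12, in onz
    def onz(o,d,z): return o+d*(z-o[2])/d[2]
                                        ~^^^
IndexError: invalid index to scalar variable.
```

```bash
python3 - <<'E'
from h import *
c=read_camera("scene"); print(c["rotation"],c["eye"])
E
sed -i 's/np.array(c\["rotation"\])@/R.from_euler("xyz",c["rotation"]).as_matrix()@/' h.py
python3 - <<'E'
from h import *
look(("scene","side","wrist"),save="a")
print(observe()["time"])
E
```

```text
[-2.00147835 -0.00633686 -2.24827516] [-0.23418137  0.47270418  0.50815124]
scene tan_pointer [268.3 260.3] 0.93 [0.4037 0.1247 0.031 ]
side red_knob_grip [284.1 333.3] 0.65 [ 0.5012 -0.3682  0.09  ]
side red_pointer [271.8 301. ] 0.86 [ 0.4333 -0.286   0.031 ]
side red_green [266.8 301.8] 0.61 [ 0.4322 -0.2619  0.021 ]
side tan_pointer [168.  308.2] 0.77 [0.4098 0.1148 0.031 ]
1.05
```

View pics/a_scene.png

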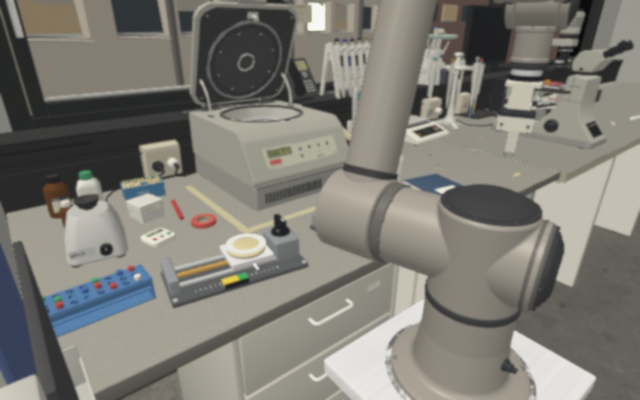

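The tan slide is on the left (dish at pixel 245,245); the arm hides the red slide on the right.

```bash
python3 -c "
import cv2
a=cv2.imread('pics/a_side.png');b=cv2.imread('pics/a_wrist.png')
a=cv2.resize(a[180:360,180:460],None,fx=2,fy=2,interpolation=2);b=cv2.resize(b,(560,350),interpolation=3)
import numpy as np;cv2.imwrite('pics/b.png',np.vstack([a[:,:],b])[:710])
cv2.imwrite('pics/b.png',cv2.resize(np.vstack([a,b]),(470,597)))"
```

```text
(no output)
```

View pics/b.png

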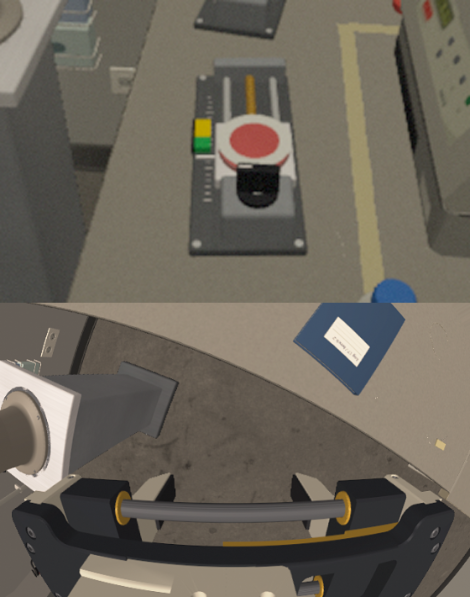

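```bash
python3 -m inch '[[[30,2,0,0],[60,3,0,0],[60,3,0,0],[60,3,0,0],[50,3,0,0],[28,0,0,0],[0,0,0,0]]]' -1 30
python3 - <<'E'
from h import *
look(("scene","side","wrist"),save="c")
s=observe();print(s["time"],s["tool_pos"],s["tool_rot"],s["qpos"])
E
```

```text
time: 1.92
tool_pos: [0.4835, -0.3746, 0.2262]
tool_rot: [-3.141, -0.0, 0.421]
contact_force: [-0.4, -0.0, 0.4]
opening: 0.0918
scene red_knob_grip [181.3 385.3] 0.74 [ 0.4905 -0.3494  0.09  ]
scene tan_pointer [264.4 257.3] 0.62 [0.4208 0.122  0.031 ]
side red_knob_grip [283.9 332.5] 0.64 [ 0.4998 -0.3679  0.09  ]
side red_pointer [273.5 297.9] 0.84 [ 0.4276 -0.2912  0.031 ]
side red_green [267.1 300.7] 0.76 [ 0.43   -0.2629  0.021 ]
wrist red_knob_grip [167.2 318.9] 0.87 [ 0.5002 -0.3689  0.09  ]
wrist red_pointer [185.  233.3] 0.77 [ 0.4282 -0.2877  0.031 ]
wrist red_green [172.7 209.8] 0.95 [ 0.4272 -0.252   0.021 ]
wrist tan_pointer [97.6 14.3] 0.85 [0.4087 0.1469 0.031 ]
2.675 [ 0.48189879 -0.37581134  0.22675657] [3.14150510e+00 2.55968560e-05 4.17737564e-01] [-7.87652901e-01  5.02390440e-01  1.27040590e+00 -5.63372791e-05
  1.36872369e+00  3.65417165e-01]
```

View pics/c_wrist.png

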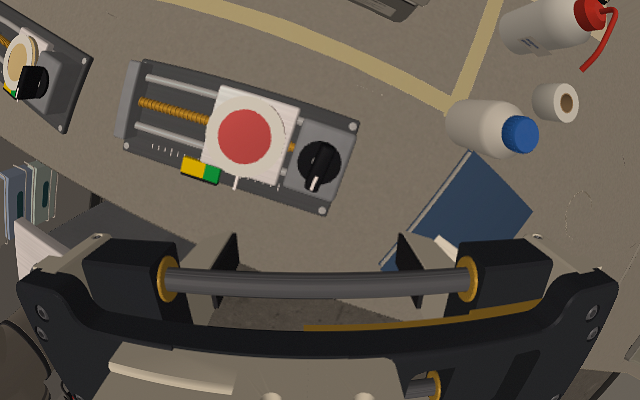

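```bash
python3 - <<'E'
from h import *
im=cv2.imread("pics/c_wrist.png")
cv2.imwrite("pics/d.png",cv2.resize(im[125:215,160:360],None,fx=4,fy=4,interpolation=cv2.INTER_CUBIC))
st=observe(); c=read_camera("wrist")
for n,p,z in [("bar in-end",(187,311),.104),("bar tip2",(147,327),.104),("cap",(134,520),.1),("cap",(134,520),.06),("bottle",(120,455),.03),("clipfar",(172,183),.021)]:
    print(n,onz(*ray("wrist",c,p,st),z).round(4))
E
```

```text
bar in-end [ 0.4827 -0.3683  0.104 ]
bar tip2 [ 0.5234 -0.3664  0.104 ]
cap [ 0.628  -0.5482  0.1   ]
cap [ 0.6384 -0.5768  0.06  ]
bottle [ 0.6134 -0.5001  0.03  ]
clipfar [ 0.4138 -0.2167  0.021 ]
```

View pics/d.png

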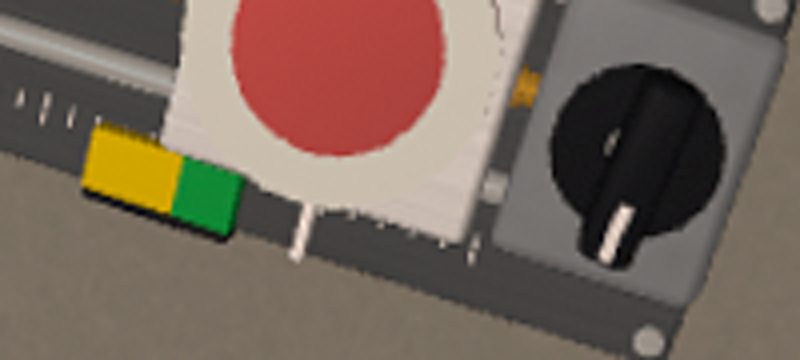

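```bash
python3 -m inch '[[[19,1,0,-0.1],[0,0,0,-0.185],[0,0,0,-0.185],[0,0,0,-0.185],[0,0,0,-0.185],[0,0,0,-0.185],[0,0,0,-0.185],[0,0,0,-0.185],[0,0,0,-0.185],[0,0,0,-0.185]]]' -1 30
python3 -m inch '[[[0,0,20,-0.185],[0,0,20,-0.185],[0,0,20,-0.185],[0,0,0,-0.185],[0,0,0,-0.185],[0,0,0,-0.08],[0,0,0,0]]]'
python3 - <<'E'
from h import *
look(("wrist",),save="e")
s=observe();print(s["time"],s["tool_pos"],s["tool_rot"],s["qpos"])
E
```

```text
time: 3.98
tool_pos: [0.4998, -0.3689, 0.2267]
tool_rot: [-3.142, 0.0, 2.189]
contact_force: [-0.1, 0.1, 0.5]
opening: 0.0919
time: 4.85
tool_pos: [0.4998, -0.3689, 0.1667]
tool_rot: [-3.142, -0.0, -3.096]
contact_force: [0.2, -0.3, -0.6]
opening: 0.0918
wrist red_knob_grip [206.4 317.3] 0.8 [ 0.5006 -0.3673  0.09  ]
wrist red_pointer [119.7 398.6] 0.82 [ 0.4289 -0.292   0.031 ]
wrist red_green [124.5 434.6] 0.67 [ 0.4302 -0.25    0.021 ]
5.1 [ 0.49976312 -0.36899437  0.16675786] [-3.14145672e+00  7.87111523e-05 -3.09622172e+00] [-7.59271578e-01  5.66265901e-01  1.32945239e+00 -3.96060829e-05
  1.24572184e+00 -2.37542619e+00]
```

View pics/e_wrist.png

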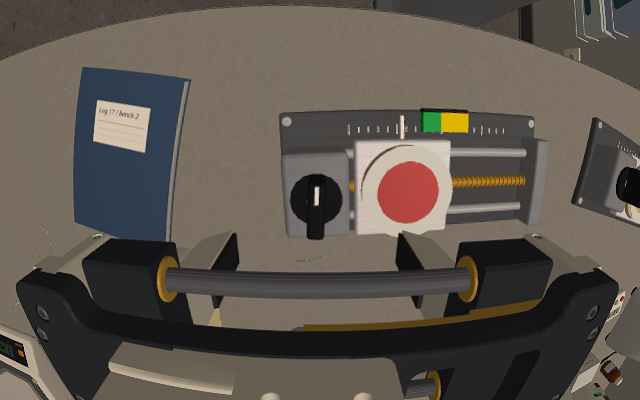

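```bash
python3 -m inch '[[[0,0,25,0],[0,0,30,0],[0,0,25,0],[0,0,10,0],[0,0,0,0]]]' -1 40
python3 -m inch '[[[0,0,0,0],[0,0,0,0],[0,0,0,0],[0,0,0,0],[0,0,0,0],[0,0,0,0]]]' 1 40
```

```text
time: 5.72
tool_pos: [0.4997, -0.3689, 0.0765]
tool_rot: [3.141, -0.001, -3.096]
contact_force: [0.1, -0.0, 1.5]
opening: 0.0919
time: 6.48
tool_pos: [0.4997, -0.369, 0.0767]
tool_rot: [-3.142, -0.0, -3.095]
contact_force: [-0.3, 0.9, 0.0]
opening: 0.0367
```

```bash
python3 -m inch '[[[0,0,0,0],[0,0,0,0],[0,0,0,0],[0,0,0,0],[0,0,0,0]]]' 1 40
```

```text
time: 7.1
tool_pos: [0.5, -0.3697, 0.0768]
tool_rot: [-3.14, 0.001, -3.095]
contact_force: [1.7, -5.7, -2.7]
opening: 0.0139
```

```bash
python3 -m inch '[[[0,-1,0,0],[0,0,0,0.08],[0,0,0,0.12],[0,0,0,0.14],[0,0,0,0.14],[0,0,0,0.14],[0,0,0,0.14],[0,0,0,0.14],[0,0,0,0.1],[0,0,0,0]]]'
python3 - <<'E'
from h import *
look(("wrist","side"),save="f")
s=observe();print(s["time"],s["tool_pos"],s["tool_rot"],s["opening"])
E
```

```text
time: 8.35
tool_pos: [0.5004, -0.3691, 0.0768]
tool_rot: [3.14, -0.0, 2.189]
contact_force: [4.2, 0.8, -0.5]
opening: 0.0139
wrist red_knob_grip [261.5 318.7] 0.62 [ 0.5024 -0.3688  0.09  ]
wrist red_pointer [  2.2 332.3] 0.95 [ 0.4217 -0.2396  0.031 ]
wrist red_green [ 30.  327.8] 0.79 [ 0.4298 -0.2555  0.021 ]
side red_knob_grip [284.4 334.2] 0.84 [ 0.5029 -0.3688  0.09  ]
8.85 [ 0.50037373 -0.36908911  0.07677353] [ 3.14016599e+00 -4.69682901e-04  2.18985460e+00] 0.013983125704170263
```

View pics/f_wrist.png

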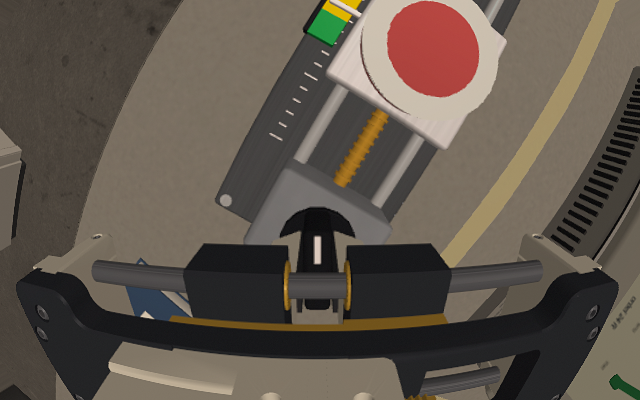

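Pointer tip (332,2) now at the green/yellow edge, about 14–16 mm past the green middle; dead reckoning agrees. On about 9 mm further.

```bash
python3 -m inch '[[[0,0,0,0.08],[0,0,0,0.08],[0,0,0,0],[0,0,0,0]]]'
python3 - <<'E'
from h import *
look(("wrist","side","scene"),save="g")
s=observe();print(s["time"],s["tool_pos"],s["tool_rot"],s["opening"])
a=[cv2.imread(f"pics/g_{k}.png") for k in("wrist","side","scene")]
t=cv2.resize(a[0][:160,200:440],(400,267),interpolation=2)
b=cv2.resize(a[1][220:310,250:385],(400,267),interpolation=2)
c=cv2.resize(a[2][150:330,200:470],(400,267),interpolation=2)
cv2.imwrite("pics/g.png",np.vstack([np.hstack([t,b]),np.hstack([c,c*0])]))
E
```

```text
time: 9.35
tool_pos: [0.5005, -0.3691, 0.0768]
tool_rot: [3.14, -0.001, 2.03]
contact_force: [5.8, 2.3, -0.6]
opening: 0.0134
wrist red_knob_grip [261.2 319.2] 0.64 [ 0.5025 -0.3688  0.09  ]
wrist red_green [ 28.4 297. ] 0.94 [ 0.4292 -0.2539  0.021 ]
side red_knob_grip [282.7 333.2] 0.77 [ 0.5009 -0.3649  0.09  ]
scene red_knob_grip [179.8 385.1] 0.6 [ 0.4992 -0.3579  0.09  ]
scene red_green [267.8 258. ] 0.68 [0.4219 0.1203 0.021 ]
scene tan_pointer [268.3 258.9] 0.82 [0.4056 0.127  0.031 ]
10.1 [ 0.50049681 -0.36905592  0.07680984] [ 3.13999712e+00 -5.67782298e-04  2.02981664e+00] 0.01384025481113487
```

View pics/g.png

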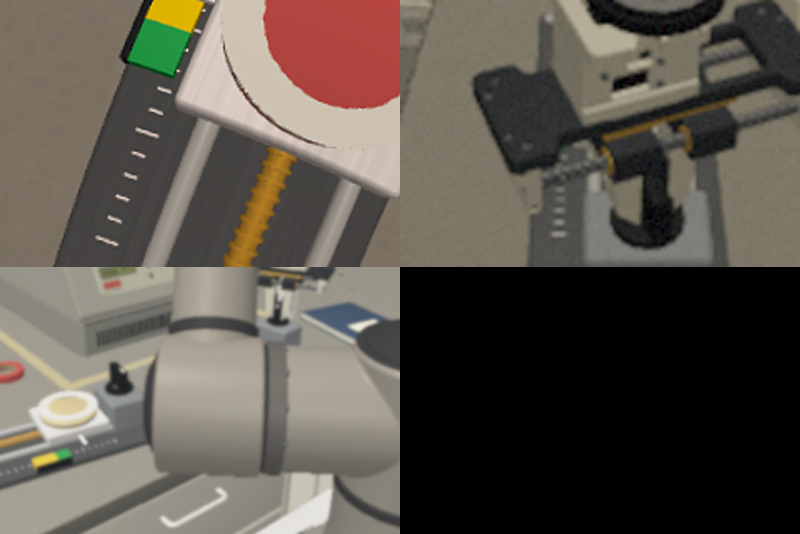

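Wrist view: yellow's near part is clear of the pointer, which has left the image upward, i.e. inside yellow (≈ +23 mm). Now turning back.

```bash
python3 -m inch '[[[0,0,0,-0.08],[0,0,0,-0.12],[0,0,0,-0.12],[0,0,0,-0.12],[0,0,0,-0.1],[0,0,0,-0.08],[0,0,0,0],[0,0,0,0]]]'
python3 - <<'E'
from h import *
look(("wrist",),save="i")
s=observe();print(s["time"],s["tool_pos"],s["tool_rot"],s["opening"])
a=cv2.imread("pics/i_wrist.png");cv2.imwrite("pics/i.png",cv2.resize(a[:200,260:520],(780,600),interpolation=2))
E
```

```text
time: 11.1
tool_pos: [0.5, -0.3694, 0.0768]
tool_rot: [3.141, -0.0, 2.647]
contact_force: [4.3, 3.7, 0.6]
opening: 0.0136
wrist red_knob_grip [261.  317.5] 0.66 [ 0.5016 -0.3687  0.09  ]
wrist red_pointer [ 47.4 415.3] 0.87 [ 0.4247 -0.2525  0.031 ]
wrist red_green [ 55.9 412.7] 0.7 [ 0.4291 -0.2535  0.021 ]
11.35 [ 0.50002123 -0.3694179   0.07675006] [ 3.14076233e+00 -1.52789649e-04  2.64701673e+00] 0.013588999265052736
```

View pics/i.png

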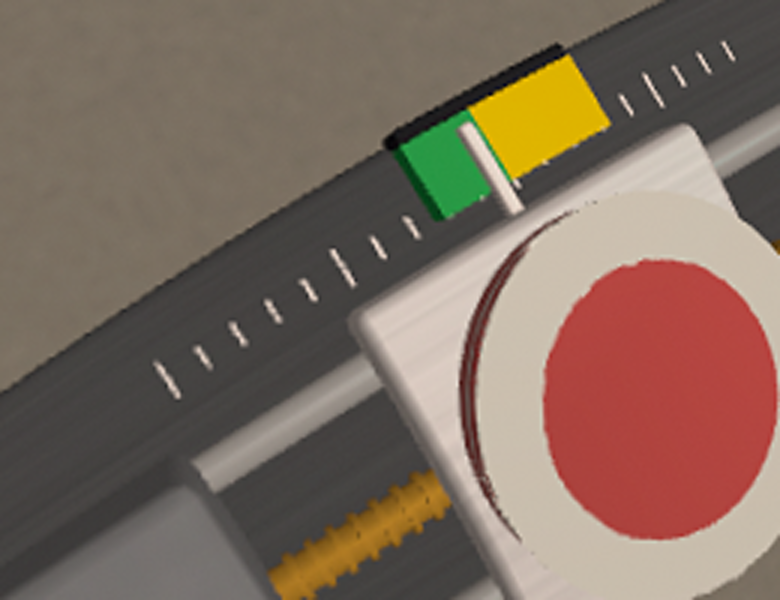

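Pointer (415,47) shows over the green; after correcting parallax it's about +1 to +3 mm from the middle. A last touch anticlockwise.

```bash
python3 -m inch '[[[0,0,0,-0.04],[0,0,0,0],[0,0,0,0]]]'
python3 -m inch '[[[0,0,0,0],[0,0,0,0],[0,0,0,0],[0,0,0,0],[0,0,0,0]]]' 0 40
python3 -m inch '[[[0,0,-15,0],[0,0,-40,0],[0,0,-50,0],[0,0,-45,0],[0,0,0,0]]]' 0
python3 - <<'E'
from h import *
look(("wrist","side"),save="j")
s=observe();print(s["time"],s["tool_pos"],s["tool_rot"],s["opening"])
a=cv2.imread("pics/j_wrist.png");b=cv2.imread("pics/j_side.png")
cv2.imwrite("pics/j.png",np.vstack([cv2.resize(a,(560,350)),cv2.resize(b[200:340,230:454],(400,250),interpolation=2).copy() if 0 else cv2.resize(b[220:320,230:454],(560,250),interpolation=2)]))
E
```

```text
time: 11.72
tool_pos: [0.5, -0.3695, 0.0768]
tool_rot: [3.141, 0.0, 2.687]
contact_force: [4.4, 2.5, 0.4]
opening: 0.0134
time: 12.35
tool_pos: [0.4997, -0.3701, 0.0767]
tool_rot: [-3.141, -0.0, 2.688]
contact_force: [0.6, 0.3, 0.5]
opening: 0.0456
time: 12.98
tool_pos: [0.5013, -0.3713, 0.2325]
tool_rot: [-3.138, 0.01, 2.688]
contact_force: [0.9, -0.4, -1.2]
opening: 0.0458
wrist red_pointer [ 71.9 380.3] 0.7 [ 0.4264 -0.2529  0.031 ]
wrist red_green [ 74.1 380.1] 0.61 [ 0.4286 -0.252   0.021 ]
side red_knob_grip [284.5 331.8] 0.55 [ 0.4986 -0.3694  0.09  ]
side red_pointer [259.3 294.8] 0.84 [ 0.4163 -0.2511  0.031 ]
side red_green [266.3 301.9] 0.79 [ 0.4322 -0.2604  0.021 ]
13.475 [ 0.49962676 -0.36988452  0.22606121] [ 3.14130493e+00 -1.10603538e-03  2.68777504e+00] 0.04619790477999054
```

View pics/j.png

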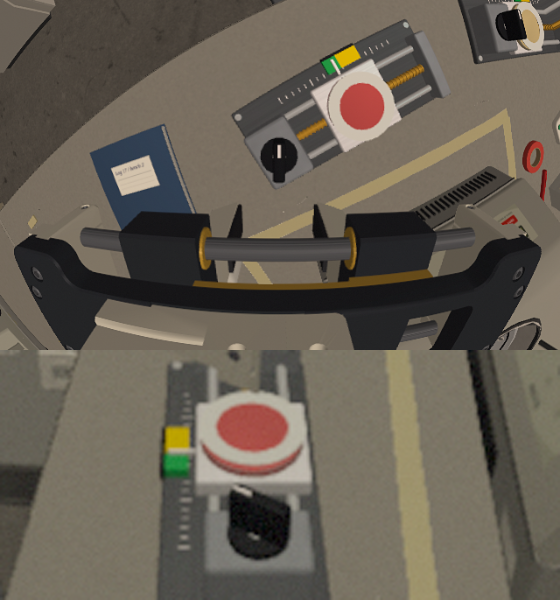

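```bash
python3 - <<'E'
from h import *
s=observe();c=read_camera("wrist");print(ray("wrist",c,(200,320),s))
E
```

```text
(array([ 0.42968786, -0.33480676,  0.38558822]), array([ 0.27059535, -0.11932369, -0.9552696 ]))
```

```bash
python3 -m inch '[[[12,25,0,0],[12,25,0,0],[12,25,0,0],[0,0,0,0],[0,0,0,0]]]' 0
python3 - <<'E'
from h import *
look(("wrist",),save="k")
s=observe();print(s["time"],s["tool_pos"])
a=cv2.imread("pics/k_wrist.png");p=place_of("wrist","red_green")
r,q=(int(v) for v in p[0]["at"]) if p else (70,350)
r0=max(r-60,0);cv2.imwrite("pics/k.png",cv2.resize(a[r0:r0+120,q-80:q+80],(800,600),interpolation=2))
E
```

```text
time: 14.15
tool_pos: [0.5004, -0.2874, 0.2268]
tool_rot: [-3.141, 0.001, 2.688]
contact_force: [0.9, -0.9, -0.2]
opening: 0.0459
wrist red_knob_grip [223.3 247.5] 0.59 [ 0.5045 -0.3688  0.09  ]
wrist red_pointer [103.4 311.2] 0.81 [ 0.4242 -0.2562  0.031 ]
wrist red_green [107.2 315.7] 0.56 [ 0.4304 -0.2536  0.021 ]
14.4 [ 0.50017764 -0.28751883  0.22652966]
```

View pics/k.png

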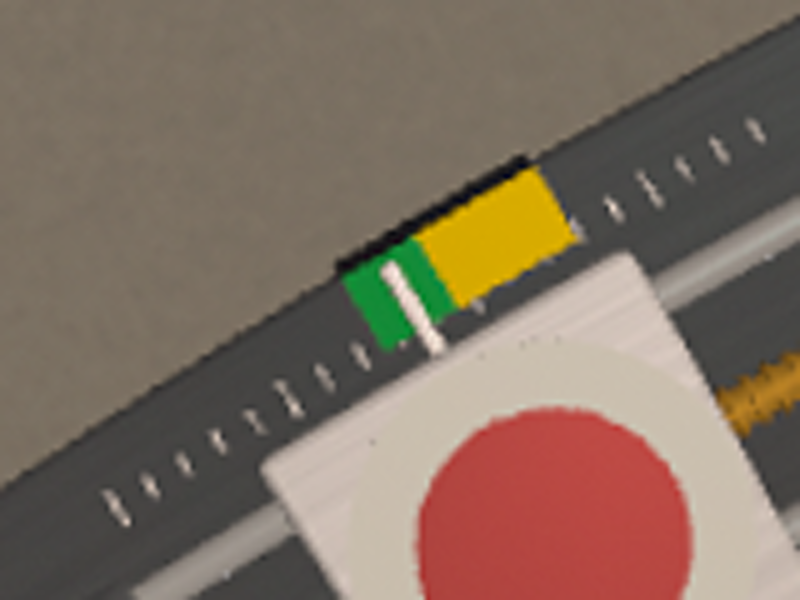

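From straight above, the pointer stands mid-green, within about 2 mm of the middle, and the gripper is clear of everything.

```bash
python3 -c "
from cell import *
print(hand_in(), observe()['time'])"
```

```text
the job is handed in; nothing more can be done
the job is handed in; nothing more can be done
```

The red dish's slide is set: its pointer rests in the green band, about 2 mm from the middle. I handed the job in at about 14.4 s of the 35 s allowed.

- **Turning:** I gripped the red slide's knob from above and turned it about 1.14 rad clockwise, which put the pointer in the yellow band, about 23 mm past the green middle. I then turned it back about 0.66 rad anticlockwise, let go and lifted clear.
- **Final check:** A wrist picture from directly above shows the pointer inside the green band. Dead reckoning puts it within about 1 mm of the middle, and the detector within about 3 mm.
- **Forces:** No reading the moves reported went above about 7 N at the wrist.
- **Tan slide:** It was not touched.

Two checks were weaker or disagreed:
- **Yellow band:** At the furthest point the tip had left the wrist picture. Its place in the yellow rests on the last sighting (about 14–16 mm past the middle), the extra 0.16 rad of turn and the pointer no longer showing over the green.
- **Side camera:** It put the pointer about 9 mm past the green middle, but the same camera had read 8–14 mm off from the wrist camera at the start. I relied on the overhead view instead.

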